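# Shut the filled sample tube, open the next

### The arm

A 6-joint arm with a two-finger parallel gripper is mounted at the origin on the work surface. World frame = base frame: x ahead of the robot, y to its left, z up, the work surface at z = 0. Lengths are in m, angles in rad, forces in N, time in s.
With the tool pointing down it reaches from about 0.3 to 0.85 m from the base axis. Payload 4.2 kg.
Tool frame: the origin (TCP) lies at the very end of the fingers, on their centre line; the grasp point (between the pads) lies 19 mm behind it (arm.hold_point_z is the distance from the TCP to the grasp point, in m); z points along the fingers, y is the line along which they close (so a half turn about z gives the same grasp; the last joint's range is limited). The gripper opens to 91 mm and grips with 3 to 60 N. Pads are 32 mm wide; open, the fingers measure 118 mm over their backs; the gripper's body (76 mm by 178 mm) begins 60 mm behind the grasp point.
Start: joints at [1.136, 0.32, 1.565, -0, 1.257, -0.02], TCP at [0.232, 0.526, 0.214] pointing down, gripper open.
Joint ranges: [-3.11, 3.11], [-0.84, 2.01], [0.21, 2.61], [-1.34, 4.49], [0.05, 2.63], [-2.56, 2.56]. Speed limits (rad/s): [2.57, 2.57, 3.14, 3.14, 3.14, 3.14].

### API

Orientations are given as a rotation vector (axis times angle).
In Python, from plant import arm gives the robot as it stands.
- The arm moves only by the tool drive_tool, never from a script. Its argument "plan" is a list of rows, each a list of 7 numbers: the shift along the tool's x, y, z in m, then the turn, a rotation vector about the tool's x, y, z in degrees, then the opening, from -1 (shut) to 1 (fully open). A call has 1 to 12 rows; each row shifts and turns the commanded pose from where the row before left it, along the tool's axes as they then stand; what a row does not reach is not made up. A row lasts 1/8 s, in which the tool goes at most 62.5 mm and 10.7 degrees, less where a joint would pass 70% of its speed; a pose out of reach is approached as far as the arm can. A call is refused whole if a number of a shift passes 0.0625 or a number of a turn 10.7, either way. A call with a gripper value outside its range is refused whole. The fingers move at their own pace and stop on an object; the grip force is fixed at half the most. Time passes only in rows, so rows that do not move let the fingers close. It gives the time, the measured TCP pose, the force, the opening and the grip force at its end, in the units of the state.
- arm.get_obs(): the state, without advancing time (a new reading comes with each control period).
- arm.read_camera(name): name is "scene" or "top" or "wrist"; returns (picture, depth): 400x640x3 uint8, red, green, blue; 400x640 float32, m along the optical axis (not along the pixel's ray), 0 where there is no reading.
- arm.get_calibration(name): a dict with "intrinsics" (3x3 intrinsics, pixels), "dist" ([k1, k2, p1, p2, k3] as OpenCV has them; the pictures are not rectified), "rvec" (rotation vector, rad) and "tvec" (3), from world to camera coordinates, as OpenCV has them; the wrist camera has in their place "T_tool_cam" (4x4, takes a point from camera to tool coordinates, whose origin is the TCP and whose axes are the flange's). Camera axes: x right, y down, z forward; pixel columns grow to the right and rows downward; lengths in m; the calibration is good to about 2 mm. A picture is of the moment at which its call begins: read the wrist's pose just before it. get_calibration takes no time and is no camera call.
- arm.close_job(): hands the job in; it is judged then, once.
The state is a dict: "clock": time; "joint_positions": joint angles; "joint_vel": joint speeds; "tau": joint torques, N m; "tool_pos": TCP position; "eef_rot": TCP orientation; "contact_force": force on the tool from outside, world axes, zero at the start; "wrist_torque": the same for the moment, N m; "grip_width": finger opening in m; "grip_force": force on a finger pad.
Only numpy, scipy, OpenCV 4.12 (cv2) and the standard library are available. Lean on these libraries where they do the work, as an engineer would, in place of code of your own. Each camera call takes 0.05 s, during which the arm holds its last target. There are 200 camera calls.

### The job

The red-capped sample tube in the rack is filled: press its flip cap fully shut. Only after that, flip open the green-capped tube, which is next, so that its cap stays standing nearly upright or further back. Leave the yellow cap standing open and the white cap shut, as they are.

Things in the scene. Friction and masses are not known exactly. Their poses are not given: they have to be found in the camera images.
- red_tab (a point): RED flip cap (disc 34 mm across, 8 thick), starts 50-70 degrees open. Origin: centre of the top face of its upturned thumb tab, across from the hinge; tab 12 mm wide, 8 thick, 14 above the cap's top. Moves with the cap: x from tab towards hinge, y along hinge, z out of cap top. Hinge line at x +35, z -20 mm, on the side away from the robot. Tilt of z = opening: 0 shut, stop 1.9 rad
- green_tab (a point): GREEN flip cap, starts shut; same shape, origin and axes as red. Heights above the bench: hinges 107, shut cap tops 113, shut tab tops 127 mm. Pinched across its 12 mm width from above and lifted along the arc about the hinge, the tab turns between the fingers and the cap opens; a level push on it jams. All caps: stiff hinge (0.03 N m), stays where left; 2 to 3 N on the tab moves it.
- yellow_tab (a point): YELLOW flip cap, starts 50-70 degrees open like red; leave it. Same shape and axes. All four tubes (29 mm thick) sit fast, upright, in one row 80 mm apart in a fixed navy rack 100 x 340 mm, its top 60 mm above the bench, in any colour order; the tubes do not turn or lift out.
- white_tab (a point): WHITE flip cap, starts shut and must stay shut. Same shape, origin and axes as the others; each cap may be turned a little from its neighbours.

How it is judged:
By the outcome, as a careful person would: the job done as asked, in the order asked, and still so for the second after the job is handed in, with the robot touching nothing.
It also fails if it takes over 45 s, if anything falls off the work surface, if the arm or the gripper's body presses on something with over 40 N, if the wrist force passes 120 N, or if a joint passes its speed limit or range.

## Working session

There is one attempt and no reset: what is moved stays moved. The work goes in short steps, Python scripts to look and compute and a tool call to move; the robot and the scene stay as the last step left them, time stands still between calls to the robot, and variables do not carry over. Pictures are saved under pics/ and viewed, at most 10 in all, crops included, and the job is handed in when it is done.

Besides the shell and the picture viewer there is one more tool, called after "Call:" as name(argument=value, ...), one argument or row to a line, values as JSON. drive_tool: Moves the arm, as the interface text tells. Its arguments: {"type":"object","properties":{"plan":{"type":"array","items":{"type":"array","items":{"type":"number"}}}},"required":["plan"]}

```bash
mkdir -p pics; cat > h.py <<'E'
import numpy as np, cv2
from plant import arm
def snap(n,f):
    o=arm.get_obs(); im,d=arm.read_camera(n); cv2.imwrite('pics/'+f+'.png',im[:,:,::-1]); np.savez('pics/'+f,im=im,d=d,p=o['tool_pos'],r=o['eef_rot']); return im,d
def cam(n,f=None):
    c=arm.get_calibration(n); K=np.array(c['intrinsics'],float); D=np.array(c['dist'],float)
    if n=='wrist':
        z=np.load('pics/'+f+'.npz'); T=np.eye(4);T[:3,:3]=cv2.Rodrigues(np.array(z['r'],float))[0];T[:3,3]=z['p']
        return K,D,T@np.array(c['T_tool_cam'])
    T=np.eye(4);T[:3,:3]=cv2.Rodrigues(np.array(c['rvec'],float))[0];T[:3,3]=np.ravel(c['tvec']); return K,D,np.linalg.inv(T)
def cloud(n,f):
    K,D,T=cam(n,f); d=np.load('pics/'+f+'.npz')['d']; v,u=np.mgrid[:400,:640]
    q=cv2.undistortPoints(np.stack([u,v],-1).reshape(-1,1,2).astype(float),K,D).reshape(400,640,2)
    P=np.dstack([q*d[...,None],d]); W=P@T[:3,:3].T+T[:3,3]; W[d==0]=np.nan; return W
E
python3 - <<'E'
from h import *
for n in('scene','top','wrist'): snap(n,n+'0'); print(n,cam(n,n+'0')[2].round(3).tolist())
print(arm.get_obs())
a=cv2.imread('pics/scene0.png');b=cv2.imread('pics/top0.png')
cv2.imwrite('pics/both.png',cv2.resize(np.vstack([a,b]),(480,600)))
E
```

```text
scene [[-0.345, 0.752, -0.562, 0.911], [0.939, 0.278, -0.204, 0.173], [0.002, -0.598, -0.802, 0.694], [0.0, 0.0, 0.0, 1.0]]
top [[0.102, -0.972, 0.212, 0.407], [-0.995, -0.1, 0.021, 0.01], [0.001, -0.213, -0.977, 0.807], [0.0, 0.0, 0.0, 1.0]]
wrist [[0.402, 0.879, 0.255, 0.158], [0.915, -0.386, -0.113, 0.558], [-0.001, 0.279, -0.96, 0.384], [0.0, 0.0, 0.0, 1.0]]
{'clock': 0.15, 'joint_positions': array([ 1.13600193e+00,  3.20141396e-01,  1.56535552e+00,  2.62538644e-06,
        1.25737805e+00, -1.99851014e-02]), 'joint_vel': array([ 0.00099276, -0.00203238, -0.00406858,  0.00193941,  0.00013059,
       -0.00131797]), 'tau': array([ 8.65997526e-05, -4.12775767e+01, -2.32151896e+01,  7.26314751e-02,
        4.33505292e-02, -8.52148969e-05]), 'tool_pos': array([0.23157505, 0.52591828, 0.21333231]), 'eef_rot': array([-6.46860574e-01, -3.07397795e+00,  1.96134130e-03]), 'contact_force': array([-1.12846331,  0.18087122,  0.82410722]), 'wrist_torque': array([0.00231408, 0.01304399, 0.01348467]), 'grip_force': 0.0, 'grip_width': 0.0913430476757589}
```

View pics/both.png

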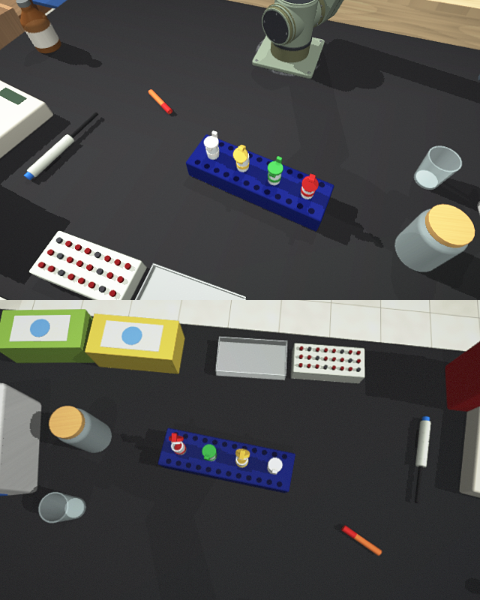

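The top view shows the row red, green, yellow, white from left (+y) to right. I'll enlarge both views next and take colour clouds.

```bash
python3 - <<'E'
from h import *
a=cv2.imread('pics/scene0.png')[165:315,245:445];b=cv2.imread('pics/top0.png')[165:265,205:405]
cv2.imwrite('pics/crop.png',np.vstack([cv2.resize(a,None,fx=2.4,fy=2.4,interpolation=3),cv2.resize(b,None,fx=2.4,fy=2.4,interpolation=3)]))
for n in('scene','top'):
    W=cloud(n,n+'0'); im=np.load(f'pics/{n}0.npz')['im']; hsv=cv2.cvtColor(im,cv2.COLOR_RGB2HSV).astype(int); H,S,V=[hsv[...,i] for i in range(3)]
    roi=(W[...,2]>.066)&(W[...,2]<.2)&(W[...,0]>.25)&(W[...,0]<.65)&(abs(W[...,1])<.25)
    print(n,'all',np.nanmin(W[roi],0).round(3),np.nanmax(W[roi],0).round(3))
    for c,m in dict(red=((H<8)|(H>172))&(S>140),green=(H>45)&(H<80)&(S>120),yellow=(H>18)&(H<35)&(S>120),white=(S<40)&(V>150)).items():
        k=roi&m; P=W[k]; v,u=np.where(k)
        print(c,len(P),'px',u.mean().round(),v.mean().round(),'lo',np.percentile(P,3,0).round(3),'hi',np.percentile(P,97,0).round(3),'top', P[P[:,2]>np.percentile(P[:,2],85)].mean(0).round(3))
E
```

```text
scene all [ 0.501 -0.068  0.066] [0.571 0.203 0.151]
red 435 px 413.0 246.0 lo [0.551 0.172 0.076] hi [0.57  0.2   0.148] top [0.562 0.186 0.147]
green 437 px 367.0 225.0 lo [0.521 0.092 0.074] hi [0.555 0.121 0.127] top [0.526 0.109 0.122]
yellow 406 px 321.0 207.0 lo [0.53  0.013 0.073] hi [0.551 0.041 0.148] top [0.537 0.028 0.146]
white 705 px 306.0 205.0 lo [ 0.506 -0.064  0.067] hi [0.561 0.189 0.126] top [ 0.515 -0.048  0.119]
top all [ 0.499 -0.07   0.066] [0.568 0.201 0.15 ]
red 225 px 236.0 188.0 lo [0.532 0.17  0.076] hi [0.564 0.197 0.148] top [0.56  0.185 0.148]
green 301 px 278.0 202.0 lo [0.518 0.091 0.082] hi [0.551 0.12  0.126] top [0.523 0.107 0.123]
yellow 254 px 323.0 208.0 lo [0.515 0.011 0.079] hi [0.549 0.039 0.148] top [0.536 0.025 0.146]
white 479 px 327.0 213.0 lo [ 0.503 -0.066  0.087] hi [0.549 0.197 0.128] top [0.524 0.046 0.125]
```

View pics/crop.png

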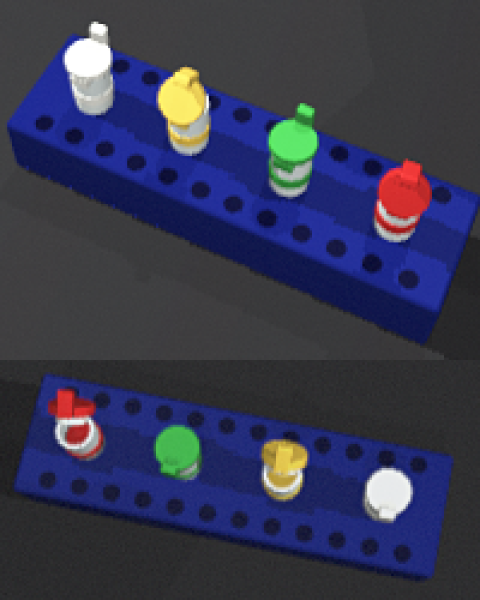

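Call:
drive_tool(
  plan=[
    [0,0,-0.03,0,0,-8,1],
    [0,0,-0.03,0,0,-8,1],
    [0,0,-0.03,0,0,-8,1],
    [-0.03,-0.042,0,0,0,0,1],
    [-0.03,-0.042,0,0,0,0,1],
    [-0.03,-0.042,0,0,0,0,1],
    [-0.03,-0.042,0,0,0,0,1],
    [-0.03,-0.042,0,0,0,0,1],
    [-0.03,-0.042,0,0,0,0,1],
    [-0.03,-0.042,0.02,0,0,0,1],
    [-0.03,-0.042,0.02,0,0,0,1],
    [-0.03,-0.042,0.02,0,0,0,1],
  ],
)

```text
clock: 1.65
tool_pos: [0.504, 0.1478, 0.2432]
eef_rot: [-0.006, 3.141, 0.0]
contact_force: [1.3, 1.5, -0.8]
grip_width: 0.0911
grip_force: 0.0
```

```bash
python3 - <<'E'
from h import *
snap('wrist','w1'); o=arm.get_obs(); print(o['tool_pos'],cv2.Rodrigues(o['eef_rot'])[0].round(3).tolist(),o['clock'])
K,D,T=cam('wrist','w1'); print(K.round(1).tolist())
W=cloud('wrist','w1'); im=np.load('pics/w1.npz')['im']; hsv=cv2.cvtColor(im,cv2.COLOR_RGB2HSV).astype(int); H,S,V=[hsv[...,i] for i in range(3)]
for c,m in dict(red=((H<8)|(H>172))&(S>140),green=(H>45)&(H<80)&(S>120)).items():
    k=m&(W[...,2]>.1)&(abs(W[...,1])<.25); P=W[k]; v,u=np.where(k); print(c,len(P),u.min(),u.max(),v.min(),v.max(),P.min(0).round(3),P.max(0).round(3))
    for lo,hi in((.109,.117),(.122,.131),(.135,.16)):
        Q=P[(P[:,2]>lo)&(P[:,2]<hi)]
        if len(Q)>20: print(lo,len(Q),Q.mean(0).round(4),*[x.round(4) for x in cv2.minEnclosingCircle(Q[:,:2].astype(np.float32)*1000)[0:1] and map(np.array,cv2.minEnclosingCircle(Q[:,:2].astype(np.float32)*1000))],np.percentile(Q,[2,98],axis=0).round(4).tolist())
E
```

```text
[0.50595895 0.14258755 0.24015504] [[-1.0, -0.001, -0.002], [-0.001, 1.0, -0.006], [0.002, -0.006, -1.0]] 1.7
[[301.4, 0.0, 314.5], [0.0, 301.4, 202.4], [0.0, 0.0, 1.0]]
red 384 336 366 244 265 [0.546 0.17  0.123] [0.564 0.201 0.151]
0.122 33 [0.5563 0.1753 0.1288] [556.9514 185.6488] 15.8735 [[0.551, 0.1703, 0.1255], [0.5613, 0.2009, 0.1309]]
0.135 304 [0.554  0.1859 0.1443] [554.0813 186.9387] 12.2465 [[0.5462, 0.1766, 0.1353], [0.5635, 0.1959, 0.1504]]
green 786 260 291 206 240 [0.516 0.09  0.109] [0.554 0.123 0.129]
0.109 674 [0.5379 0.1069 0.1139] [534.739  106.5672] 19.4426 [[0.5168, 0.092, 0.1117], [0.5524, 0.122, 0.1154]]
0.122 95 [0.5195 0.1095 0.1262] [519.6832 109.1923] 6.1534 [[0.5159, 0.104, 0.1231], [0.5236, 0.115, 0.1285]]
```

View pics/w1.png

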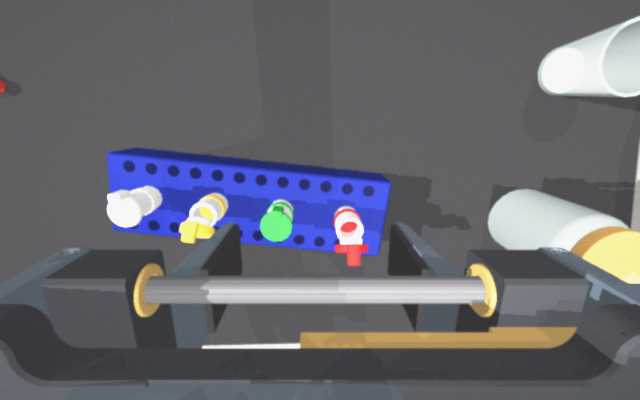

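The wrist view shows the red tab at (353,250), green at (278,220), and a jar at right (560,220). I'll check jar clearance and cap yaw while positioning behind the red cap.

Call:
drive_tool(
  plan=[
    [0,0,0,0,0,7,-1],
    [-0.027,0.017,0,0,0,0,-1],
    [-0.026,0.017,0,0,0,0,-1],
    [-0.026,0.016,0,0,0,0,-1],
    [0,0,0,0,0,0,-1],
    [0,0,0,0,0,0,-1],
  ],
)

```text
clock: 2.45
tool_pos: [0.5867, 0.1895, 0.2436]
eef_rot: [-0.185, -3.134, 0.001]
contact_force: [-0.7, -0.9, -0.1]
grip_width: 0.0342
grip_force: 0.0
```

```bash
python3 - <<'E'
from h import *
W=cloud('scene','scene0'); k=(W[...,0]>.4)&(W[...,0]<.75)&(W[...,1]>.215)&(W[...,1]<.5)&(W[...,2]>.03)
P=W[k]; print(P.min(0),P.max(0),np.percentile(P,[1,99],axis=0))
W=cloud('wrist','w1')
P=W.reshape(-1,3); P=P[(abs(P[:,2]-.06)<.004)&(P[:,0]>.4)&(P[:,0]<.65)&(P[:,1]<.3)&(P[:,1]>-.2)]
print('rack',cv2.minAreaRect(P[:,:2].astype(np.float32)*1000))
im=np.load('pics/w1.npz')['im']; hsv=cv2.cvtColor(im,cv2.COLOR_RGB2HSV).astype(int); H,S,V=[hsv[...,i] for i in range(3)]
Q=W[(H>45)&(H<80)&(S>120)&(abs(W[...,2]-.1135)<.002)]
# boundary circle, fixed r=17, points near the disc only
from scipy.optimize import minimize
h=cv2.convexHull(Q[:,:2].astype(np.float32))[:,0]*1000; print(h.round(1).tolist())
o=arm.get_obs(); print(o['tool_pos'],o['grip_width'])
E
```

```text
[0.40001301 0.21501161 0.03000471] [0.61344157 0.48240729 0.15274995] [[0.40106228 0.21689679 0.03271392]
 [0.61242537 0.47701543 0.15142773]]
rack ((532.4832763671875, 66.99815368652344), (339.48577880859375, 99.74153137207031), 84.26563262939453)
[[553.5999755859375, 102.0999984741211], [553.4000244140625, 109.69999694824219], [553.2000122070312, 111.9000015258789], [551.7999877929688, 114.0999984741211], [549.5, 117.4000015258789], [548.5999755859375, 118.4000015258789], [547.5, 119.5], [544.2999877929688, 121.69999694824219], [541.5, 122.69999694824219], [538.5, 122.9000015258789], [537.0999755859375, 122.9000015258789], [536.0, 123.0], [535.2999877929688, 122.9000015258789], [534.5999755859375, 122.80000305175781], [531.0, 121.9000015258789], [529.2000122070312, 121.0], [516.7999877929688, 114.0], [516.0999755859375, 110.80000305175781], [515.5, 106.4000015258789], [515.9000244140625, 105.69999694824219], [525.0999755859375, 95.80000305175781], [526.4000244140625, 94.5999984741211], [527.9000244140625, 93.30000305175781], [529.9000244140625, 92.30000305175781], [531.7000122070312, 91.30000305175781], [538.4000244140625, 90.0], [542.0999755859375, 90.80000305175781], [545.4000244140625, 91.69999694824219], [552.7000122070312, 98.80000305175781]]
[0.58667449 0.18948816 0.24355243] 0.034159658440488176
```

Call:
drive_tool(
  plan=[
    [0,0,0,0,0,0,-1],
    [0,0,0,0,0,0,-1],
    [0,0,0,0,0,0,-1],
  ],
)

```text
clock: 2.82
tool_pos: [0.5873, 0.1895, 0.2443]
eef_rot: [0.186, 3.136, 0.0]
contact_force: [0.2, 0.1, -0.1]
grip_width: 0.0036
grip_force: 0.0
```

```bash
python3 - <<'E'
from h import *
for i in range(6):
    arm.read_camera('wrist'); o=arm.get_obs(); print(o['clock'],o['tool_pos'],o['eef_rot'],o['grip_width'],o['contact_force'])
E
```

```text
2.875 [0.58739733 0.18959763 0.24422325] [1.85448986e-01 3.13581561e+00 3.22053133e-04] 0.0010445900346390143 [-0.11239699  0.11513531  0.05903521]
2.925 [0.58746926 0.18961339 0.24415853] [1.85519021e-01 3.13585966e+00 2.38168613e-04] 0.0005363664259561768 [-0.20891756  0.65373807 -0.28084426]
2.975 [0.58750455 0.18963163 0.24409013] [1.85492162e-01 3.13596051e+00 2.36351659e-04] 0.00017452529727802557 [ 0.35221491 -0.23059576 -0.73812345]
3.025 [0.58755099 0.18966793 0.24404191] [1.85347653e-01 3.13599535e+00 1.62461555e-04] 0.0004284854411900657 [ 0.30003948 -0.11252598  0.35823973]
3.075 [0.58757161 0.18965884 0.24398647] [1.85485026e-01 3.13607979e+00 1.22313523e-04] 0.0001496312613866272 [-0.66916787 -0.51686726  0.30089008]
3.125 [0.58760016 0.18969165 0.24397005] [1.85340728e-01 3.13607107e+00 1.07702252e-04] 0.0006244007762647634 [-0.08138952  0.25511034  0.31122307]
```

Call:
drive_tool(
  plan=[
    [-0.004,-0.006,0.036,0,0,0,-1],
    [0,0,0.036,0,0,0,-1],
    [0,0,0.026,0,0,0,-1],
    [0,0,0.01,0,0,0,-1],
    [0,0,0,0,0,0,-1],
    [0,0,0,0,0,0,-1],
  ],
)

```text
clock: 3.88
tool_pos: [0.5918, 0.1835, 0.1373]
eef_rot: [0.185, 3.134, 0.001]
contact_force: [0.7, 0.2, -0.0]
grip_width: 0.0008
grip_force: 0.0
```

```bash
python3 - <<'E'
from h import *
snap('scene','s2');snap('wrist','w2')
a=cv2.imread('pics/scene0.png');a=cv2.imread('pics/s2.png')[130:310,300:520];b=cv2.imread('pics/w2.png')[130:330,220:460]
cv2.imwrite('pics/c2.png',np.hstack([cv2.resize(a,(396,324),interpolation=3),cv2.resize(b,(389,324),interpolation=3)]))
print(arm.get_obs()['tool_pos'])
E
```

```text
[0.5915954  0.18350729 0.1372714 ]
```

View pics/c2.png

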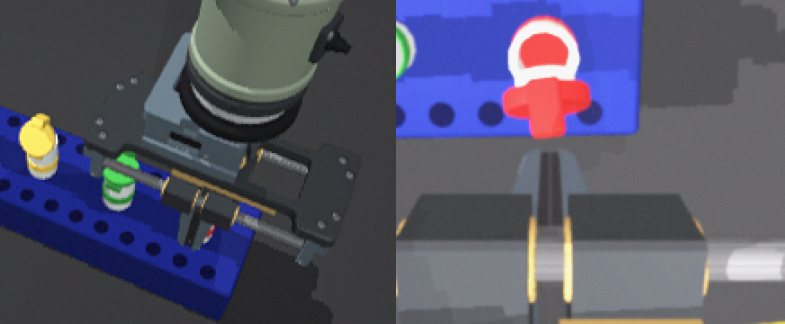

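The wrist crop shows the closed fingers (545,160) centred behind the red tab (547,115). Next I sweep toward the robot.

Call:
drive_tool(
  plan=[
    [0.008,0,0,0,0,0,-1],
    [0.008,0,0,0,0,0,-1],
    [0.008,0,0,0,0,0,-1],
    [0.007,0,0,0,0,0,-1],
    [0.005,0,0.001,0,0,0,-1],
    [0,0,0,0,0,0,-1],
  ],
)

```text
clock: 4.72
tool_pos: [0.5544, 0.1876, 0.135]
eef_rot: [-0.185, -3.135, -0.0]
contact_force: [-0.1, 0.5, 0.2]
grip_width: 0.0004
grip_force: 0.1
```

```bash
python3 - <<'E'
from h import *
snap('wrist','w3')
W=cloud('wrist','w3'); im=np.load('pics/w3.npz')['im']; hsv=cv2.cvtColor(im,cv2.COLOR_RGB2HSV).astype(int); H,S,V=[hsv[...,i] for i in range(3)]
P=W[((H<8)|(H>172))&(S>140)&(W[...,2]>.1)&(abs(W[...,1]-.186)<.03)&(abs(W[...,0]-.54)<.04)]; print(len(P),np.percentile(P,[2,50,98],axis=0).round(4).tolist())
t=P[P[:,2]>np.percentile(P[:,2],90)];print(t.mean(0))
print(arm.get_obs()['tool_pos'],arm.get_obs()['contact_force'])
E
```

```text
1062 [[0.5262, 0.1714, 0.1158], [0.5362, 0.1874, 0.121], [0.5548, 0.2013, 0.1539]]
[0.53478738 0.1879213  0.14370751]
[0.5546899  0.18760997 0.13494863] [1.20821829 0.16540394 1.00369816]
```

Call:
drive_tool(
  plan=[
    [0,0,-0.02,0,0,0,-1],
    [0.013,0,0,0,0,0,-1],
    [0.013,0,0,0,0,0,-1],
    [0,0,0.012,0,0,0,-1],
    [0,0,0.006,0,0,0,-1],
    [0,0,0.005,0,0,0,-1],
    [0,0,0.004,0,0,0,-1],
    [0,0,0.002,0,0,0,-1],
    [0,0,0,0,0,0,-1],
  ],
)

```text
clock: 5.9
tool_pos: [0.5294, 0.1906, 0.127]
eef_rot: [0.186, 3.136, 0.0]
contact_force: [-2.8, -1.2, 7.2]
grip_width: 0.0006
grip_force: 3.7
```

Call:
drive_tool(
  plan=[
    [0,0,0.002,0,0,0,-1],
    [0,0,0.002,0,0,0,-1],
    [0,0,0,0,0,0,-1],
  ],
)

```text
clock: 6.28
tool_pos: [0.5293, 0.1907, 0.1262]
eef_rot: [0.186, 3.134, 0.002]
contact_force: [-8.5, -2.5, 24.4]
grip_width: 0.0009
grip_force: 12.5
```

Call:
drive_tool(
  plan=[
    [0,0,-0.03,0,0,0,-0.1],
    [0,0,-0.05,0,0,0,-0.1],
    [0,-0.027,-0.03,0,0,0,-0.1],
    [0,-0.027,0,0,0,0,-0.1],
    [0,-0.027,0,0,0,0,-0.1],
    [0,0,0,0,0,0,-0.1],
    [0,0,0,0,0,0,-0.1],
    [0,0,0,0,0,0,-0.1],
    [0,0,0,0,0,0,-0.1],
  ],
)

```text
clock: 7.4
tool_pos: [0.5199, 0.1108, 0.2318]
eef_rot: [-0.184, -3.136, -0.0]
contact_force: [-0.2, 0.4, -0.1]
grip_width: 0.0416
grip_force: 0.0
```

```bash
python3 - <<'E'
from h import *
arm.read_camera('wrist')
for n,f in(('wrist','w4'),('top','t4'),('scene','s4')):
    snap(n,f); W=cloud(n,f); im=np.load(f'pics/{f}.npz')['im']; hsv=cv2.cvtColor(im,cv2.COLOR_RGB2HSV).astype(int); H,S,V=[hsv[...,i] for i in range(3)]
    for c,m in dict(red=((H<8)|(H>172))&(S>140)&(W[...,1]>.15),green=(H>45)&(H<80)&(S>120)).items():
        P=W[m&(W[...,2]>.1)&(abs(W[...,1])<.25)&(W[...,0]>.48)&(W[...,0]<.6)]
        if len(P)<20: print(f,c,'few');continue
        for lo,hi in((.110,.116),(.122,.13),(.130,.16)):
            Q=P[(P[:,2]>lo)&(P[:,2]<hi)]
            if len(Q)>5: print(f,c,lo,len(Q),Q.mean(0).round(4),np.percentile(Q,[2,98],axis=0).round(4).tolist())
o=arm.get_obs();print(o['tool_pos'],o['grip_width'],o['clock'])
b=cv2.imread('pics/w4.png')[150:300,200:440]; cv2.imwrite('pics/c4.png',cv2.resize(b,(800,500),interpolation=3))
E
```

```text
w4 red 0.11 152 [0.5407 0.1827 0.1138] [[0.5239, 0.1701, 0.111], [0.5612, 0.2012, 0.1158]]
w4 red 0.122 93 [0.5272 0.1853 0.126 ] [[0.5241, 0.1802, 0.1223], [0.5312, 0.1915, 0.1279]]
w4 green 0.11 366 [0.5374 0.1015 0.1139] [[0.5162, 0.0911, 0.1117], [0.5533, 0.1219, 0.1154]]
w4 green 0.122 55 [0.5188 0.1097 0.1256] [[0.5156, 0.1033, 0.1227], [0.5236, 0.1148, 0.1275]]
t4 red few
t4 green few
s4 red 0.11 316 [0.5491 0.1864 0.1129] [[0.5338, 0.1716, 0.1106], [0.5641, 0.2012, 0.1152]]
s4 red 0.122 40 [0.5309 0.1862 0.1257] [[0.5265, 0.1808, 0.1231], [0.5346, 0.1917, 0.1279]]
s4 green 0.11 292 [0.5404 0.1067 0.1136] [[0.5244, 0.0916, 0.1108], [0.5549, 0.1217, 0.1157]]
s4 green 0.122 35 [0.5225 0.1089 0.126 ] [[0.5179, 0.104, 0.1227], [0.5252, 0.1143, 0.1288]]
[0.51977271 0.11041551 0.23187754] 0.0409697585054928 7.6
```

View pics/c4.png

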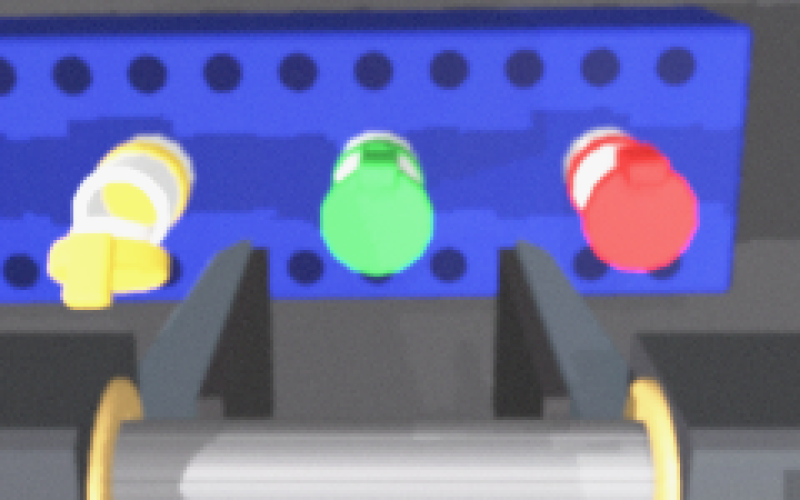

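The crop shows red shut (640,205) at the same heights as green (377,205), whose tab at (378,160) sits between the fingers. Descending to pinch it.

Call:
drive_tool(
  plan=[
    [-0.008,-0.0015,0.04,0,0,0,-0.1],
    [0,0,0.04,0,0,0,-0.1],
    [0,0,0.025,0,0,0,-0.1],
    [0,0,0.01,0,0,0,-0.1],
    [0,0,0,0,0,0,-0.1],
    [0,0,0,0,0,0,-0.1],
  ],
)

```text
clock: 8.35
tool_pos: [0.5285, 0.1079, 0.1182]
eef_rot: [0.185, 3.134, 0.001]
contact_force: [-0.6, 1.0, 0.5]
grip_width: 0.041
grip_force: 0.0
```

Call:
drive_tool(
  plan=[
    [0,0,0.001,0,0,0,-1],
    [0,0,0,0,0,0,-1],
    [0,0,0,0,0,0,-1],
    [0,0,0,0,0,0,-1],
    [0,0,0,0,0,0,-1],
  ],
)

```text
clock: 8.98
tool_pos: [0.5277, 0.1081, 0.1162]
eef_rot: [0.186, 3.136, 0.001]
contact_force: [-0.7, 1.7, 1.7]
grip_width: 0.011
grip_force: 30.0
```

Call:
drive_tool(
  plan=[
    [-0.0014,0,-0.003,0,0,0,-1],
    [-0.0019,0,-0.0028,0,0,0,-1],
    [-0.002,0,-0.0027,0,0,0,-1],
    [-0.0023,0,-0.0025,0,0,0,-1],
    [-0.0025,0,-0.0023,0,0,0,-1],
    [-0.0026,0,-0.0021,0,0,0,-1],
    [0,0,0,0,0,0,-1],
  ],
)

```text
clock: 9.85
tool_pos: [0.5387, 0.1066, 0.1312]
eef_rot: [-0.186, -3.132, -0.001]
contact_force: [-2.7, 4.5, -1.8]
grip_width: 0.0112
grip_force: 30.0
```

Low forces; continuing the arc to about 60°.

Call:
drive_tool(
  plan=[
    [-0.0028,0,-0.0019,0,0,0,-1],
    [-0.003,0,-0.0015,0,0,0,-1],
    [-0.0031,0,-0.0013,0,0,0,-1],
    [-0.0032,0,-0.001,0,0,0,-1],
    [-0.0033,0,-0.0008,0,0,0,-1],
    [-0.0033,0,-0.0004,0,0,0,-1],
    [-0.0034,0,-0.0001,0,0,0,-1],
    [0,0,0,0,0,0,-1],
  ],
)

```text
clock: 10.85
tool_pos: [0.5609, 0.1037, 0.1394]
eef_rot: [-0.186, -3.133, -0.0]
contact_force: [-3.9, 3.3, 3.3]
grip_width: 0.0115
grip_force: 30.0
```

Call:
drive_tool(
  plan=[
    [0,0,0,0,0,0,-0.3],
    [0,0,0,0,0,0,-0.3],
    [0,0,0,0,0,0,-0.3],
    [0,0,-0.03,0,0,0,-0.3],
    [0,0,-0.04,0,0,0,-0.3],
    [0.03,0,-0.02,0,0,0,-1],
    [0.032,0,0,0,0,0,-1],
    [0,0,0,0,0,0,-1],
    [0,0,0,0,0,0,-1],
    [0,0,0,0,0,0,-1],
  ],
)

```text
clock: 12.1
tool_pos: [0.5013, 0.1108, 0.2281]
eef_rot: [0.186, 3.136, -0.0]
contact_force: [0.4, 0.7, -0.5]
grip_width: 0.0006
grip_force: 0.0
```

```bash
python3 - <<'E'
from h import *
snap('wrist','w5');snap('scene','s5')
a=cv2.imread('pics/s5.png')[130:310,240:480];b=cv2.imread('pics/w5.png')[150:330,200:440]
cv2.imwrite('pics/c5.png',np.hstack([cv2.resize(x,(400,300),interpolation=3) for x in(a,b)]))
for n,f in(('wrist','w5'),('scene','s5')):
    W=cloud(n,f); im=np.load(f'pics/{f}.npz')['im']; hsv=cv2.cvtColor(im,cv2.COLOR_RGB2HSV).astype(int); H,S,V=[hsv[...,i] for i in range(3)]
    P=W[(H>45)&(H<80)&(S>120)&(W[...,2]>.108)&(W[...,0]>.48)]
    if len(P)>9: print(f,len(P),np.percentile(P,[1,50,99],axis=0).round(4).tolist(), P[P[:,2]>np.percentile(P[:,2],85)].mean(0))
o=arm.get_obs();print(o['tool_pos'],o['grip_width'],o['clock'])
E
```

```text
w5 51 [[0.4839, 0.1039, 0.1413], [0.5438, 0.1056, 0.1471], [0.5536, 0.1149, 0.2291]] [0.48418641 0.11250227 0.22854899]
s5 342 [[0.5402, 0.0894, 0.1116], [0.5536, 0.1057, 0.1278], [0.5609, 0.1198, 0.15]] [0.55228576 0.10524743 0.14788627]
[0.50115496 0.11078428 0.22797817] 0.0006658305590073548 12.2
```

View pics/c5.png

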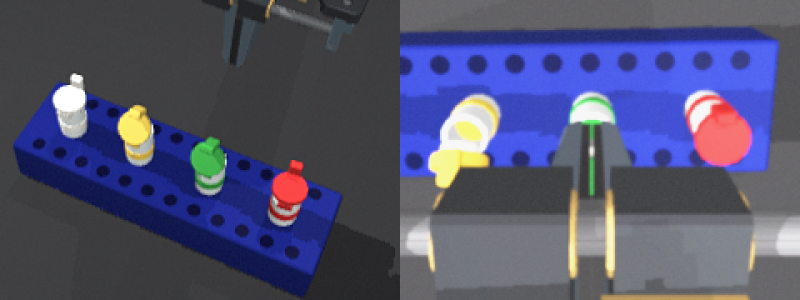

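The scene crop shows green (208,155) open about 60°, red shut at (290,185), yellow open and white shut as before. Next I push green back from the robot side.

Call:
drive_tool(
  plan=[
    [0,0,0.045,0,0,0,-1],
    [0,0,0.04,0,0,0,-1],
    [0,0,0.014,0,0,0,-1],
    [-0.006,0,0,0,0,0,-1],
    [-0.006,0,0,0,0,0,-1],
    [-0.006,0,0,0,0,0,-1],
    [-0.006,0,0,0,0,0,-1],
    [-0.006,0,0,0,0,0,-1],
    [-0.006,0,0,0,0,0,-1],
    [-0.003,0,0,0,0,0,-1],
    [0,0,0,0,0,0,-1],
  ],
)

```text
clock: 13.58
tool_pos: [0.5396, 0.1063, 0.1292]
eef_rot: [0.185, 3.136, 0.0]
contact_force: [0.3, 0.1, -0.6]
grip_width: 0.0005
grip_force: 0.0
```

Back off, rise and check.

Call:
drive_tool(
  plan=[
    [0.02,0,0,0,0,0,-1],
    [0.03,0,-0.02,0,0,0,-1],
    [0.02,0,-0.05,0,0,0,-1],
    [0.02,0,-0.05,0,0,0,-1],
    [0,0,0,0,0,0,-1],
    [0,0,0,0,0,0,-1],
  ],
)

```text
clock: 14.32
tool_pos: [0.4497, 0.1169, 0.2489]
eef_rot: [0.185, 3.136, -0.0]
contact_force: [-0.6, -0.3, -1.1]
grip_width: 0.0008
grip_force: 0.0
```

```bash
python3 - <<'E'
from h import *
snap('top','t6');snap('scene','s6')
a=cv2.imread('pics/s6.png')[130:310,240:480];b=cv2.imread('pics/t6.png')[140:290,200:400]
cv2.imwrite('pics/c6.png',np.hstack([cv2.resize(x,(400,300),interpolation=3) for x in(a,b)]))
for n,f in(('top','t6'),('scene','s6')):
    W=cloud(n,f); im=np.load(f'pics/{f}.npz')['im']; hsv=cv2.cvtColor(im,cv2.COLOR_RGB2HSV).astype(int); H,S,V=[hsv[...,i] for i in range(3)]
    for m in((H>45)&(H<80)&(S>120),((H<8)|(H>172))&(S>140)&(W[...,1]<.25)):
        P=W[m&(W[...,2]>.108)&(W[...,2]<.16)&(W[...,0]>.48)&(W[...,1]>0)]
        if len(P)>9: print(f,len(P),np.percentile(P,[1,50,99],axis=0).round(4).tolist(), P[P[:,2]>np.percentile(P[:,2],85)].mean(0))
E
```

```text
t6 137 [[0.5538, 0.0865, 0.1241], [0.5625, 0.1, 0.1417], [0.5774, 0.1176, 0.1472]] [0.56455094 0.10159387 0.14556039]
s6 215 [[0.5582, 0.0879, 0.1094], [0.5654, 0.1053, 0.137], [0.5794, 0.1189, 0.1468]] [0.56938137 0.10256824 0.14558381]
s6 386 [[0.5275, 0.1709, 0.1093], [0.5474, 0.1862, 0.1132], [0.565, 0.2018, 0.1271]] [0.53181265 0.18601639 0.12361053]
```

View pics/c6.png

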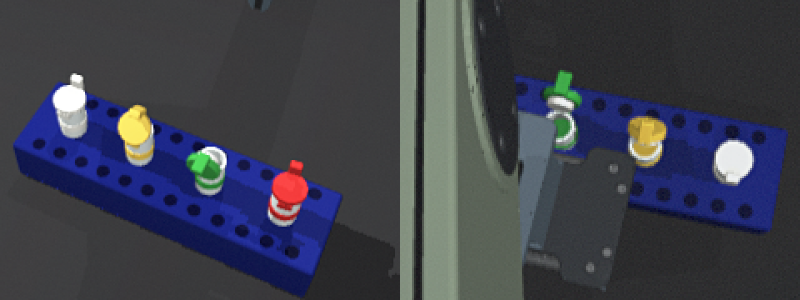

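```bash
python3 - <<'E'
from h import *
for n,f in(('top','t6'),('scene','s6')):
    W=cloud(n,f); im=np.load(f'pics/{f}.npz')['im']; hsv=cv2.cvtColor(im,cv2.COLOR_RGB2HSV).astype(int); H,S,V=[hsv[...,i] for i in range(3)]
    P=W[(H>45)&(H<80)&(S>120)&(W[...,2]>.108)&(W[...,0]>.54)&(W[...,1]>0)]
    f_=(P[:,0]-.5535)*.993-(P[:,1]-.104)*.12
    best=[]
    for th in range(60,112,3):
        t=np.radians(th); a=-f_*1000; z=P[:,2]*1000-107
        L=np.c_[a*np.cos(t)+z*np.sin(t), -a*np.sin(t)+z*np.cos(t)]
        # signed distance to the cap profile: disc x 0..35,z -2..6; tab 31..39, 6..20
        def box(x0,x1,z0,z1):
            q=np.abs(L-[(x0+x1)/2,(z0+z1)/2])-[(x1-x0)/2,(z1-z0)/2]
            return np.hypot(*np.maximum(q,0).T)+np.minimum(q.max(1),0)
        d=np.minimum(box(0,35,-2,6),box(31,39,-2,20)); best.append((round(np.abs(np.maximum(d,0)).mean(),2),th))
    print(n,sorted(best)[:6])
E
```

```text
top [(np.float64(0.13), 96), (np.float64(0.17), 99), (np.float64(0.27), 93), (np.float64(0.33), 102), (np.float64(0.6), 90), (np.float64(0.76), 105)]
scene [(np.float64(0.82), 105), (np.float64(0.83), 102), (np.float64(0.96), 108), (np.float64(0.99), 99), (np.float64(1.25), 111), (np.float64(1.29), 96)]
```

Green stands at about 96–103°, and red is shut. Handing in.

```bash
python3 -c "
from plant import arm
print(arm.close_job())"
```

```text
the job is handed in; nothing more can be done
None
```

The job is handed in: the red cap was pressed shut first, then the green cap was flipped open to about 100°; yellow was left open and white shut, and the run took about 15 s of the 45 s allowed.

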